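Move a fresh mosaic tile to the display stand with a spatula

TASK

The mosaic tile on the wooden drying rack is freshly set and must not be touched by the gripper. Take the spatula, slide its blade under the tile between the rack's two bars, lift the tile off, keep it level, and set it down gently on the two rails of the display stand, centred and square with the rails. Then draw the spatula out and lay it back flat on the middle of the cork mat, leaving the jar, dish and plant pot where they are.

Things in the scene. Friction and masses are not known exactly. Their poses are not given: they have to be found in the camera images.
- tile: square mosaic tile, white ceramic topped with small coloured chips, 100 x 100 mm, 8 mm thick (about 9 mm over the chips), 130 to 250 g; origin at the centre of its underside, x and y along its edges (x roughly along the rack's bars), z up. It lies on the rack's two bars, with nothing under its middle.
- spatula: flat lifting spatula, like a plasterer's float: steel blade 200 mm long (x), 62 mm wide (y), 3 mm thick, and a wooden grip standing above its rear half on two posts. Origin at the centre of the blade's underside; x points to the blade's free front end, which is at x = +100 mm. The front post stands at x = -11 mm (radius 5), so 84 mm of blade in front of it are free. About 220 g.
- spatula_grip (a point): centre of the spatula's wooden grip: a bar 86 mm long (along x), 20 mm wide (y), 24 mm high (z), at x = -45 mm, y = 0, z = 50 mm in the spatula's frame; take it from above across its 20 mm width; 35 mm of free space between its underside and the blade
- spatula_tip (a point): middle of the blade's front edge, at half thickness (x = +100 mm, z = 1.5 mm in the spatula's frame)
- rack: wooden drying rack, U-shaped, fixed to the counter, no base plate: two bars along its x, 116 mm long, 12 mm wide, 16 mm high, centred at y = -45 and +45 mm (78 mm free between them), closed at the far end by a cross bar 28 mm high centred at x = +64 mm (12 mm thick); open at the near end (-x), where the spatula enters. Origin on the counter at the centre between the bars; z up.
- stand: low display stand, fixed to the counter: base plate 130 x 130 mm, 6 mm thick, with two rails along its x, 116 mm long, 12 mm wide, tops 24 mm above the counter (18 mm above the plate), centred at y = -45 and +45 mm (78 mm free between them); open at both ends. Origin on the counter at its centre; z up. The near end is -x.
- mat: flat cork mat, fixed to the counter, 260 (x) x 140 (y) x 3 mm, on which the spatula lies at first; origin at the centre of its underside
- jar: bystander: square clear jar with white lid, 74 x 74 mm, 94 mm high; origin under its centre
- dish: bystander: small white ceramic dish of chips, 90 mm across, 30 mm high; origin under its centre
- pot: bystander: plant in a white ceramic pot, 84 mm across, pot 75 mm high, leaves up to 150 mm; origin under its centre
Mind the look-alikes: they are no part of the job. Several things have the shape of the spatula; the one meant has the colours described above.

How it is judged:
By the outcome, as a careful person would: the job done as asked, in the order asked, and still so for the second after the job is handed in, with the robot touching nothing.
It also fails if it takes over 69 s, if anything falls off the work surface, if the arm or the gripper's body presses on something with over 40 N, if the wrist force passes 120 N, or if a joint passes its speed limit or range.

ROBOT

A 6-joint arm with a two-finger parallel gripper is mounted at the origin on the work surface. World frame = base frame: x ahead of the robot, y to its left, z up, the work surface at z = 0. Lengths are in mm, angles in degrees, forces in N, time in s.
With the tool pointing down it reaches from about 350 to 800 mm from the base axis. Payload 7.3 kg.
Tool frame: the origin (TCP) lies midway between the tips of the shut fingers; the grasp point (between the pads) lies 19 mm behind it; z points along the fingers, y is the line along which they close (so a half turn about z gives the same grasp; the last joint's range is limited). The gripper opens to 85 mm and grips with 20 to 120 N. Pads are 22 mm wide; open, the fingers measure 114 mm over their backs; the gripper's body (76 mm by 85 mm) begins 54 mm behind the grasp point. The pads swing forward as they close: fully open they stand 13 mm farther back than shut.
Start: joints at [66.463, 19.595, 87.324, -0, 73.075, -8.365], TCP at [137.385, 506.725, 231.322] pointing down, gripper open.
Joint ranges: [-145.02, 145.02], [-44.19, 115.74], [2.07, 154.8], [-57.11, 237.11], [16.16, 152.29], [-177.93, 177.93]. Speed limits (degrees/s): [147.25, 147.25, 180, 180, 180, 180].

INTERFACE

Orientations are given as [roll, pitch, yaw] about the fixed x, y, z axes, in that order (R = Rz(yaw) Ry(pitch) Rx(roll)).
In Python, from workcell import env gives the robot as it stands.
- The arm moves only by the tool servo_tool, never from a script. Its argument "targets" is a list that holds one entry, the list of rows, each a list of 7 numbers: the turn, a rotation vector about the world's x, y, z normalised to -1 to 1, where 1 is 0.12 rad, then the shift along the world's x, y, z normalised to -1 to 1, where 1 is 0.02 m, then the finger opening in mm, from 0 to 85.4. A call has 1 to 20 rows; each row shifts and turns the commanded pose from where the row before left it; what a row does not reach is not made up. A row lasts 1/8 s, in which the tool goes at most 62.5 mm and 10.7 degrees, less where a joint would pass 70% of its speed; a pose out of reach is approached as far as the arm can. A call with a number of a shift or a turn outside -1 to 1 is refused whole. A call with a gripper value outside its range is refused whole. The fingers move at their own pace and stop on an object; the grip force is fixed at half the most. Time passes only in rows, so rows that do not move let the fingers close. It gives the time, the measured TCP pose, the force, the opening and the grip force at its end, in the units of the state.
- env.get_obs(): the state, without advancing time (a new reading comes with each control period).
- env.capture(name): name is "scene" or "top" or "wrist"; returns (picture, depth): 420x560x3 uint8, red, green, blue; 420x560 float32, mm along the optical axis (not along the pixel's ray), 0 where there is no reading.
- env.camera_params(name): a dict with "intrinsics" (3x3 intrinsics, pixels), "dist" ([k1, k2, p1, p2, k3] as OpenCV has them; the pictures are not rectified), "rvec" (rotation vector, rad) and "tvec" (3), from world to camera coordinates, as OpenCV has them. Camera axes: x right, y down, z forward; pixel columns grow to the right and rows downward; lengths in mm; the calibration is good to about 2 mm. A picture is of the moment at which its call begins: read the wrist's pose just before it. camera_params takes no time and is no camera call; for the wrist camera it gives the pose at the moment of the call.
- env.hand_in(): hands the job in; it is judged then, once.
Trained networks look in the newest picture that a camera, given by its name, has taken for a name from the list of things; names that differ only in an ending like _2 or _b are one class to them, and where a whole thing is asked for, a point or a joint stands for the part that bears it (a point fixed in the world has none). Each returns a list of dicts, best first, with "score" (0 to 1); they miss things now and then, are a little off and sometimes report something else, mostly with a low value. They report only what shows in the picture. A call takes as long as a camera call. They do not tell look-alikes from the thing itself.
- env.look_for(label, camera): "at" ([column, row] in pixels, amid what is visible of it).
- env.regions_of(label, camera): "mask" (420x560 bool, what is visible of it) and "at" ([column, row] in pixels, amid what is visible of it).
The state is a dict: "time": time; "joint_pos": joint angles; "dq": joint speeds; "effort": joint torques, N m; "ee_pos": TCP position; "tcp_rot": TCP orientation; "force": force on the tool from outside, world axes, zero at the start; "ft_torque": the same for the moment, N m; "gripper_width": opening from 0.0 (shut) to 1.0 (fully open); "finger_force": force on a finger pad.
Only numpy, scipy, OpenCV 4.12 (cv2) and the standard library are available. Lean on these libraries where they do the work, as an engineer would, in place of code of your own. Each camera call takes 0.05 s, during which the arm holds its last target. There are 200 camera calls.

## Working session

There is one attempt and no reset: what is moved stays moved. The work goes in short steps, Python scripts to look and compute and a tool call to move; the robot and the scene stay as the last step left them, time stands still between calls to the robot, and variables do not carry over. Pictures are saved under pics/ and viewed, at most 10 in all, crops included, and the job is handed in when it is done.

Besides the shell and the picture viewer there is one more tool, called after ">>>" by a JSON object that holds its "name" and its "arguments". servo_tool: Moves the arm, as the interface text tells. Scaled input: -1 to 1 covers 0.02 m each way for a shift and 0.12 rad each way for a turn. Its arguments: {"type":"object","properties":{"targets":{"type":"array"}},"required":["targets"]}

```bash
mkdir -p pics; ls; cat > h.py <<'E'
import numpy as np, cv2
from workcell import env
def snap(n,f):
    p=env.camera_params(n); im,d=env.capture(n); cv2.imwrite('pics/'+f+'.png',im[:,:,::-1]); np.savez('pics/'+f+'.npz',d=d,im=im,**{k:np.array(p[k]) for k in('intrinsics','dist','rvec','tvec')}); return im,d,p
def world(px,z,p):
    # pixel + depth -> world
    K=np.array(p['intrinsics'],float);R=cv2.Rodrigues(np.array(p['rvec'],float))[0];t=np.array(p['tvec'],float).ravel()
    u=cv2.undistortPoints(np.array(px,float).reshape(-1,1,2),K,np.array(p['dist'],float)).reshape(-1,2)
    c=np.c_[u,np.ones(len(u))]*np.array(z,float).reshape(-1,1)
    return (c-t)@R
def onplane(px,h,p):
    a=world(px,np.ones(len(np.atleast_2d(px))),p); R=cv2.Rodrigues(np.array(p['rvec'],float))[0]; o=-R.T@np.array(p['tvec'],float).ravel()
    d=a-o; return o+d*((h-o[2])/d[:,2:3])
E
python3 - <<'E'
from h import *
print(env.get_obs())
for n in('scene','top'):
    im,d,p=snap(n,n+'0'); print(n,p['rvec'],p['tvec'])
    for l in('tile','spatula','spatula_grip','rack','stand','mat','jar','dish','pot'):
        r=env.regions_of(l,n)
        for q in r:
            m=q['mask']&(d>0); v,u=np.nonzero(m)
            if len(v)<5: continue
            w=world(np.c_[u,v],d[m],p); print(l,round(q['score'],2),np.round(q['at']),m.sum(),np.round(np.median(w,0)),np.round(np.percentile(w[:,2],[5,95])))
E
```

```text
pics
{'time': 0.0, 'joint_pos': array([ 6.64631774e+01,  1.96356432e+01,  8.73767202e+01, -2.18963852e-04,
        7.30737662e+01, -8.36630446e+00]), 'dq': array([ 0.09302209, -0.02308   , -0.03019431,  0.00857743,  0.01672938,
        0.04814704]), 'effort': array([ 1.10035387e-03, -4.33664131e+01, -2.46025085e+01,  1.10170271e-05,
        7.69568374e-03, -1.55260244e-05]), 'ee_pos': array([137.22000863, 506.34418037, 230.63624539]), 'tcp_rot': array([-1.79914757e+02, -1.23248015e-02,  1.64829537e+02]), 'force': array([0.39880528, 0.86826498, 0.16276958]), 'ft_torque': array([ 0.0193874 ,  0.0017641 , -0.03797422]), 'finger_force': 0.0, 'gripper_width': 1.0005114148132643}
scene [ 1.42517498  2.37527678 -0.69991311] [ 255.85860886 -384.93908675 1371.03719458]
tile 0.76 [197. 208.] 1199 [ 636. -192.   25.] [22. 28.]
tile 0.55 [279. 214.] 2625 [527.  -2.   3.] [0. 6.]
spatula 0.64 [286. 223.] 1563 [544.  42.   7.] [ 3. 66.]
spatula 0.6 [211. 114.] 942 [ 303. -343.    4.] [-0. 63.]
spatula 0.43 [343. 287.] 2678 [642. 239.   6.] [ 2. 24.]
spatula_grip 0.67 [218. 112.] 885 [ 303. -343.  
[... 524 characters left out ...]
-196.   24.] [20. 28.]
spatula 0.9 [404. 294.] 1269 [ 285. -362.    4.] [-1. 63.]
spatula 0.6 [274. 211.] 1220 [535.  36.   6.] [ 2. 65.]
spatula_grip 0.79 [275. 208.] 1327 [538.  35.   6.] [ 2. 65.]
spatula_grip 0.59 [400. 295.] 1270 [ 286. -359.    4.] [-1. 63.]
rack 0.58 [338. 161.] 266 [ 691. -163.   19.] [ 3. 30.]
stand 0.69 [210. 178.] 1642 [634. 237.   6.] [ 2. 24.]
stand 0.56 [274. 207.] 1278 [537.  35.   6.] [ 2. 65.]
mat 0.76 [285. 224.] 2378 [504.  -2.   2.] [-1.  6.]
dish 0.57 [424. 205.] 649 [ 550. -428.   19.] [ 5. 30.]
pot 0.82 [123. 217.] 1173 [499. 458. 101.] [ 12. 143.]
pot 0.71 [211. 177.] 1614 [634. 235.   6.] [ 2. 24.]
pot 0.41 [273. 209.] 1261 [537.  35.   6.] [ 2. 65.]
```

```bash
python3 - <<'E'
import cv2
a=cv2.imread('pics/top0.png'); cv2.imwrite('pics/top0c.png',cv2.resize(a[110:350,80:480],None,fx=2,fy=2,interpolation=cv2.INTER_CUBIC))
E
```

```text
(no output)
```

View pics/top0c.png

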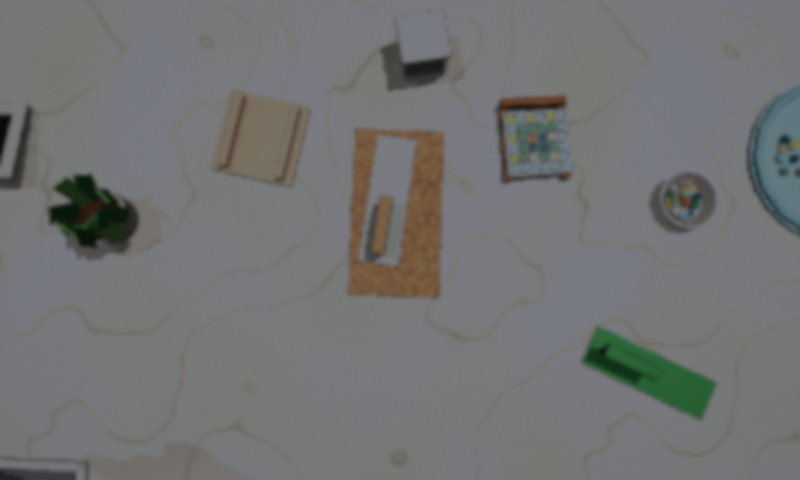

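View pics/scene0.png

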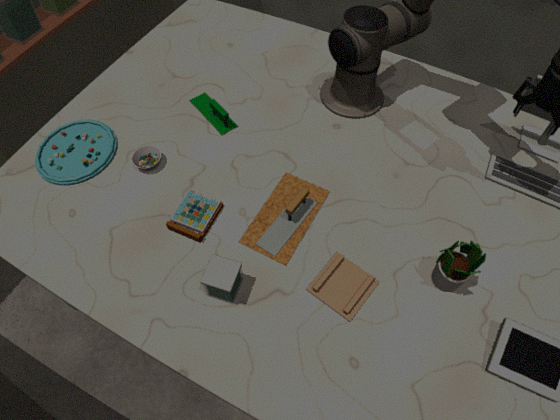

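The top crop shows two spatula shapes. The steel blade with a wooden grip on the cork mat, crop (388,200), full (274,210), fits the description. The all-green one at crop (650,370), full (405,295), is a look-alike. The rack with the tile is at full (348,180), its cross bar on the far side, and the stand is at (210,178).

```bash
python3 - <<'E'
from h import *
p=env.camera_params('wrist');R=cv2.Rodrigues(np.array(p['rvec'],float))[0]
print(-R.T@np.array(p['tvec']).ravel(),R.round(3),p['intrinsics'])
from scipy.spatial.transform import Rotation as Ro
o=env.get_obs(); T=Ro.from_euler('xyz',o['tcp_rot'],degrees=True).as_matrix(); print(T.T@(-R.T@np.array(p['tvec']).ravel()-o['ee_pos']), (T.T@R.T).round(3))
E
```

```text
[ 70.65256943 525.53535782 373.90078557] [[ 0.261  0.965  0.   ]
 [ 0.929 -0.251  0.272]
 [ 0.263 -0.071 -0.962]] [[338.42632098   0.         283.66206607]
 [  0.         338.42632098 208.55916262]
 [  0.           0.           1.        ]]
[  69.33487598    0.72053302 -142.58960484] [[ 0.001 -0.962 -0.272]
 [ 1.     0.001  0.   ]
 [-0.    -0.272  0.962]]
```

>>> {"name": "servo_tool", "arguments": {"targets": [[[0,0,0.1,1,-0.8,0.4,85],[0,0,0.1,1,-0.8,0.4,85],[0,0,0.1,1,-0.8,0.4,85],[0,0,0.1,1,-0.8,0.4,85],[0,0,0.1,1,-0.8,0.4,85],[0,0,0.1,1,-0.8,0.4,85],[0,0,0.1,1,-0.8,0.4,85],[0,0,0.1,1,-0.8,0.4,85],[0,0,0.1,1,-0.8,0.4,85],[0,0,0.1,1,-0.8,0.4,85],[0,0,0,1,-1,0,85],[0,0,0,1,-1,0,85],[0,0,0,1,-1,0,85],[0,0,0,1,-1,0,85],[0,0,0,0.5,-1,0,85],[0,0,0,0,-1,0,85],[0,0,0,0,-0.5,0,85],[0,0,0,0,0,0,85]]]}}

```text
time: 3.25
ee_pos: [427.4, 216.5, 311.5]
tcp_rot: [180.0, 0.0, 171.7]
force: [-0.5, 0.0, 0.5]
gripper_width: 0.994
finger_force: 0.0
```

```bash
python3 - <<'E'
from h import *
im,d,p=snap('wrist','w1')
for l in('tile','spatula','spatula_grip','rack','stand','mat','jar'):
    for q in env.regions_of(l,'wrist'):
        m=q['mask']&(d>0); v,u=np.nonzero(m)
        if len(v)<5: continue
        w=world(np.c_[u,v],d[m],p); print(l,round(q['score'],2),np.round(q['at']),m.sum(),np.round(np.median(w,0)),np.round(np.percentile(w[:,2],[5,95])))
E
```

```text
tile 0.75 [ 30. 317.] 845 [ 592. -196.   24.] [18. 26.]
spatula 0.87 [175. 239.] 3965 [496.  52.   7.] [ 5. 65.]
spatula_grip 0.95 [173. 239.] 3964 [497.  52.   7.] [ 5. 65.]
spatula_grip 0.62 [ 28. 318.] 864 [ 592. -197.   24.] [18. 26.]
rack 0.41 [ 28. 319.] 827 [ 592. -197.   24.] [19. 26.]
stand 0.6 [318. 301.] 6735 [631. 240.   6.] [ 5. 25.]
mat 0.78 [146. 213.] 8791 [465.  17.   3.] [2. 4.]
jar 0.73 [ 28. 320.] 880 [ 592. -196.   24.] [18. 27.]
```

View pics/w1.png

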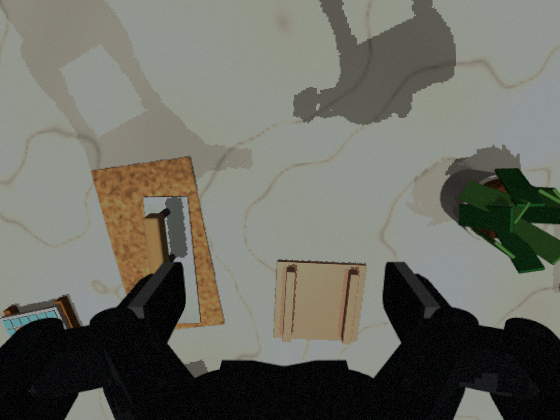

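The spatula is at (175,240), partly behind a finger. The stand is fully visible at (318,301), and the tile sits at the left edge at (30,318). I'll shift right for a full view of the tile and spatula.

>>> {"name": "servo_tool", "arguments": {"targets": [[[0,0,0,0,-1,0,85],[0,0,0,0,-1,0,85],[0,0,0,0,-1,0,85],[0,0,0,0,-1,0,85],[0,0,0,0,-1,0,85],[0,0,0,0,-1,0,85],[0,0,0,0,-1,0,85],[0,0,0,0,-1,0,85],[0,0,0,0,-1,0,85],[0,0,0,0,-1,0,85],[0,0,0,0,-1,0,85],[0,0,0,0,-1,0,85],[0,0,0,0,-1,0,85],[0,0,0,0,-1,0,85],[0,0,0,0,0,0,85]]]}}

```text
time: 5.52
ee_pos: [427.4, -63.9, 311.2]
tcp_rot: [180.0, -0.0, 171.6]
force: [0.5, 0.3, 0.3]
gripper_width: 0.997
finger_force: 0.0
```

```bash
python3 - <<'E'
from h import *
im,d,p=snap('wrist','w2'); print(env.get_obs()['ee_pos'],env.get_obs()['time'])
for l in('tile','spatula','rack','mat','stand'):
    for q in env.regions_of(l,'wrist'):
        m=q['mask']&(d>0); v,u=np.nonzero(m)
        if len(v)<5: continue
        w=world(np.c_[u,v],d[m],p); print(l,round(q['score'],2),np.round(q['at']),m.sum(),np.round(np.median(w,0)),np.round(np.percentile(w[:,2],[5,95])))
E
```

```text
[427.373304   -63.27584887 311.24913089] 5.575
tile 0.95 [219. 320.] 3892 [ 631. -189.   25.] [23. 27.]
spatula 0.8 [367. 232.] 5632 [523.  35.   6.] [ 5. 65.]
spatula 0.58 [ 58. 100.] 5671 [ 299. -327.    3.] [ 1. 62.]
rack 0.78 [244. 351.] 1223 [ 693. -157.   19.] [ 6. 29.]
mat 0.8 [334. 196.] 10608 [478.  -4.   3.] [2. 4.]
stand 0.65 [504. 276.] 6740 [629. 239.   7.] [ 5. 25.]
```

View pics/w2.png

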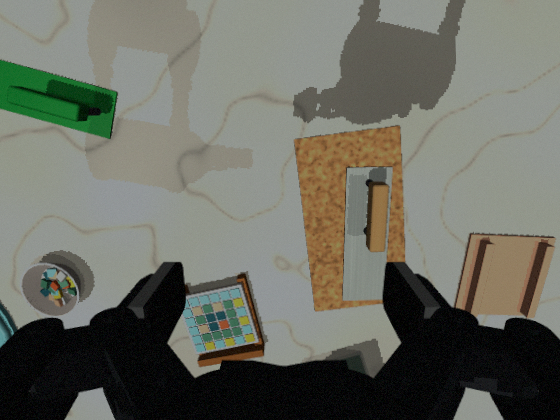

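The tile is fully visible at (219,322) with the rack cross bar at (232,352). The steel spatula is at (367,235), with its grip at (377,215) toward the robot and the blade pointing away. I'll now fit poses to the depth clouds.

```bash
cat > fit.py <<'E'
from h import *
from scipy.optimize import minimize
def box(x,y,cx,cy,lx,ly): return (abs(x-cx)<lx/2)&(abs(y-cy)<ly/2)
def sp(x,y,b=3):
    h=np.full(x.shape,float(b)); h[box(x,y,0,0,200,62)]=b+3; h[box(x,y,-45,0,86,20)]=b+62; return h
def st(x,y):
    h=np.zeros(x.shape); h[box(x,y,0,0,130,130)]=6
    for s in(-45,45): h[box(x,y,0,s,116,12)]=24
    return h
def rk(x,y):
    h=np.zeros(x.shape); h[box(x,y,64,0,12,102)]=28
    for s in(-45,45): h[box(x,y,0,s,116,12)]=16
    return h
def tl(x,y,b=16): 
    h=np.zeros(x.shape); h[box(x,y,0,0,100,100)]=b+9; return h
def mt(x,y): 
    h=np.zeros(x.shape); h[box(x,y,0,0,260,140)]=3; return h
def loc(w,q):
    c,s=np.cos(np.radians(q[2])),np.sin(np.radians(q[2])); x=w[:,0]-q[0];y=w[:,1]-q[1]; return c*x+s*y,-s*x+c*y
def cloud(f):
    z=np.load('pics/'+f+'.npz'); d=z['d']; p={k:z[k] for k in('intrinsics','dist','rvec','tvec')}
    v,u=np.nonzero(d>0); return world(np.c_[u,v],d[v,u],p)
def fit(w,models,q0,R,zc=8,zmax=75):
    c=np.array(q0[:2]); w=w[(np.hypot(*(w[:,:2]-c).T)<R)&(w[:,2]<zmax)&(w[:,2]>-10)]
    def cost(q):
        h=np.max([m(*loc(w,q[3*i:3*i+3])) for i,m in enumerate(models)],0); return np.minimum(abs(w[:,2]-h),zc).mean()
    best=None
    for k in range(6):
        rng=np.random.default_rng(k); s=np.array(q0,float)+rng.normal(0,3,len(q0))*(k>0)
        r=minimize(cost,s,method='Nelder-Mead',options=dict(initial_simplex=np.vstack([s]+[s+np.eye(len(s))[i]*8 for i in range(len(s))]),maxiter=2000,maxfev=2000,xatol=.02,fatol=1e-5))
        if best is None or r.fun<best.fun: best=r
    return np.round(best.x,2),round(best.fun,3),len(w)
E
python3 - <<'E'
from fit import *
for f in('w1','w2','top0','scene0'):
    w=cloud(f)
    print(f,'stand',fit(w,[st],[632,238,-10],120))
    if f!='w1': print(f,'rack,tile',fit(w,[rk,tl],[635,-192,5,632,-192,5],110))
    print(f,'spat',fit(w,[sp],[530,36,-7],110)) if f!='w1' else 0
    print(f,'mat',fit(w[w[:,2]<5],[mt],[530,-2,2],190,4)) if f!='w1' else 0
E
```

```text
w1 stand (array([637.43, 239.13, -11.11]), np.float64(0.816), 16795)
w2 stand (array([637.02, 238.69, -11.64]), np.float64(1.346), 13926)
w2 rack,tile (array([ 635.36, -190.01,    3.56,  634.26, -193.08,    5.57]), np.float64(1.305), 11503)
w2 spat (array([542.56,  37.67,  -7.1 ]), np.float64(1.57), 17144)
w2 mat (array([524.31,  23.02,  -0.83]), np.float64(0.684), 44095)
top0 stand (array([636.18, 238.25, -11.55]), np.float64(2.062), 4394)
top0 rack,tile (array([ 633.83, -191.57,    4.05,  633.09, -194.38,    5.57]), np.float64(2.13), 3752)
top0 spat (array([542.21,  36.4 ,  -7.37]), np.float64(2.371), 3884)
top0 mat (array([ 5.2247e+02,  2.1580e+01, -4.6000e-01]), np.float64(1.702), 10185)
scene0 stand (array([635.76, 237.33, -11.43]), np.float64(1.614), 6949)
scene0 rack,tile (array([ 634.01, -191.57,    3.51,  634.56, -195.23,    5.09]), np.float64(1.95), 4342)
scene0 spat (array([541.93,  35.72,  -7.68]), np.float64(2.151), 4528)
scene0 mat (array([522.27,  21.24,  -0.88]), np.float64(1.373), 11158)
```

>>> {"name": "servo_tool", "arguments": {"targets": [[[0,0,0.02,0.38,0.48,-0.95,85],[0,0,0.02,0.38,0.48,-0.95,85],[0,0,0.02,0.38,0.48,-0.95,85],[0,0,0.02,0.38,0.48,-0.95,85],[0,0,0.02,0.38,0.48,-0.95,85],[0,0,0.02,0.38,0.48,-0.95,85],[0,0,0.02,0.38,0.48,-0.95,85],[0,0,0.02,0.38,0.48,-0.95,85],[0,0,0.01,0.38,0.48,-0.95,85],[0,0,0.01,0.38,0.48,-0.95,85],[0,0,0.01,0.36,0.45,-0.95,85],[0,0,0,0,0,0,85]]]}}

```text
time: 7.32
ee_pos: [509.9, 42.6, 101.2]
tcp_rot: [-180.0, -0.2, 173.1]
force: [-0.2, 0.1, 0.8]
gripper_width: 0.992
finger_force: 0.0
```

```bash
python3 - <<'E'
from fit import *
print(env.get_obs()['ee_pos'],env.get_obs()['tcp_rot'])
im,d,p=snap('wrist','w3'); w=cloud('w3')
# keep only points off the gripper
print(fit(w[w[:,2]<72],[sp],[542.4,37.5,-7.1],110))
g=w[(abs(w[:,2]-65)<5)&(np.hypot(w[:,0]-500,w[:,1]-43)<60)]; print(len(g),np.median(g,0),g.min(0),g.max(0))
E
```

```text
[509.88394794  42.60355527 101.16968645] [-1.79998665e+02 -1.61539218e-01  1.73097610e+02]
(array([542.71,  37.42,  -7.19]), np.float64(1.09), 55907)
5186 [493.67617487  43.50572152  64.81797107] [454.7858572   28.55009175  60.67244781] [540.67470833  57.68006092  66.95726028]
```

View pics/w3.png

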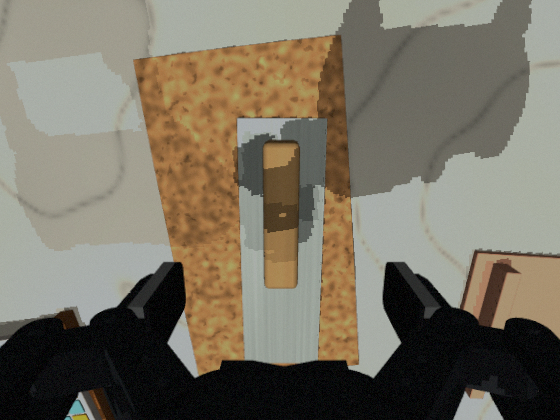

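The steel blade with its wooden grip at (281,215) sits centred between the fingers, and the fit is unchanged, so this is the right spatula. I'll go down and close.

>>> {"name": "servo_tool", "arguments": {"targets": [[[0,0,0,0.05,-0.05,-0.9,85],[0,0,0,0,0,-0.9,85],[0,0,0,0,0,-0.9,85],[0,0,0,0,0,-0.7,85],[0,0,0,0,0,0,50],[0,0,0,0,0,0,25],[0,0,0,0,0,0,10],[0,0,0,0,0,0,5],[0,0,0,0,0,0,5],[0,0,0,0,0,0,5]]]}}

```text
time: 8.62
ee_pos: [512.1, 40.5, 35.0]
tcp_rot: [180.0, 0.1, 173.0]
force: [-0.8, -1.5, 5.8]
gripper_width: 0.222
finger_force: 59.8
```

>>> {"name": "servo_tool", "arguments": {"targets": [[[0,0,0,0,0,0.5,5],[0,0,0,0,0,1,5],[0,0,0,0,0,1,5],[0,0,0,0,0,0.5,5],[0,0,0.1,-0.2,-0.5,0,5],[0,0,0.12,-0.35,-0.95,0,5],[0,0,0.13,-0.35,-1,0,5],[0,0,0.13,-0.35,-1,0,5],[0,0,0.13,-0.35,-1,0,5],[0,0,0.13,-0.35,-1,0,5],[0,0,0.13,-0.35,-1,0,5],[0,0,0.13,-0.35,-1,0,5],[0,0,0.13,-0.35,-1,0,5],[0,0,0.13,-0.35,-1,0,5],[0,0,0.13,-0.35,-1,0,5],[0,0,0.13,-0.35,-1,0,5],[0,0,0.12,-0.35,-0.75,0,5],[0,0,0.1,-0.35,-0.25,0,5],[0,0,0,-0.1,0,0,5],[0,0,0,0,0,0,5]]]}}

```text
time: 11.12
ee_pos: [414.3, -207.8, 94.2]
tcp_rot: [180.0, -0.0, -175.0]
force: [0.2, 0.4, -2.0]
gripper_width: 0.226
finger_force: 58.8
```

```bash
cat > meas.py <<'E'
from fit import *
from scipy.spatial.transform import Rotation as Ro
def blade(w,tcp,yaw,R=None,zoff=31.5):
    """plane of the blade's top in the tool-yaw frame, relative to the TCP"""
    x,y=loc(w,[tcp[0],tcp[1],yaw]); z=w[:,2]-tcp[2]
    m=(x>-75)&(x<135)&(abs(y)<32)&(abs(z+zoff-3)<14); 
    if m.sum()<50: return None
    x,y,z=x[m],y[m],z[m]
    for _ in range(6):
        A=np.c_[x,y,np.ones(len(x))]; c=np.linalg.lstsq(A,z,rcond=None)[0]; r=z-A@c; k=abs(r)<max(2.0,2*r.std()); x,y,z=x[k],y[k],z[k]
    return dict(n=len(x),slope_deg=np.degrees(c[:2]).round(2),z_at31=round(c@[31,0,1],2),xr=np.percentile(x,[1,99]).round(1),yr=np.percentile(y,[1,99]).round(1))
E
python3 - <<'E'
from meas import *
o=env.get_obs(); t=o['ee_pos']; yaw=o['tcp_rot'][2]%360-180; print(t,o['tcp_rot'],o['time'])
for n in('wrist','top','scene'):
    snap(n,n+'4'); w=cloud(n+'4'); print(n,blade(w,t,yaw))
w=cloud('wrist4'); v=w.copy(); v[:,2]-=t[2]-31.5-3
sel=(np.abs(w[:,2]-t[2]+31.5-3)<8)|(np.abs(w[:,2]-t[2]-27.5)<6)
print(fit(v[(v[:,2]>-2)&(v[:,2]<68)],[lambda x,y:sp(x,y,3)*(sp(x,y,3)>3)],[t[0]+31*np.cos(np.radians(yaw)),t[1]+31*np.sin(np.radians(yaw)),yaw],125))
print('rack/tile',fit(w[w[:,2]<32],[rk,tl],[635.3,-190.5,3.7,634,-193.5,5.4],110))
E
```

```text
[ 414.31149538 -207.76515132   94.16091687] [ 1.79964183e+02 -2.14070216e-02 -1.75023848e+02] 11.125
wrist {'n': 11181, 'slope_deg': array([-0.03, -0.05]), 'z_at31': np.float64(-29.02), 'xr': array([-68.2,  71.7]), 'yr': array([-29.8,  31.4])}
top {'n': 538, 'slope_deg': array([-0.11,  0.43]), 'z_at31': np.float64(-29.33), 'xr': array([-53.7, 129.1]), 'yr': array([-30.9,  30.2])}
scene {'n': 881, 'slope_deg': array([0.43, 0.65]), 'z_at31': np.float64(-29.07), 'xr': array([-64.1, 130.2]), 'yr': array([-30.6,  30.2])}
(array([ 445.15, -204.33,    4.9 ]), np.float64(1.388), 24524)
rack/tile (array([ 635.3, -190.5,    3.7,  634. , -193.5,    5.4]), np.float64(0.442), 25)
```

View pics/wrist4.png

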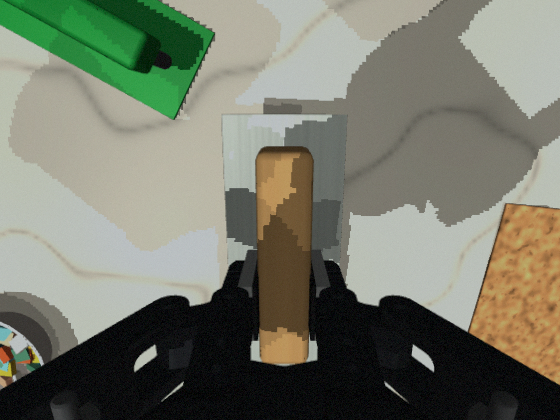

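>>> {"name": "servo_tool", "arguments": {"targets": [[[0,0,0,0,-0.1,-0.8,5],[0,0,0,0,-0.1,-1,5],[0,0,0,0,0,-0.7,5],[0,0,0,0,0,-0.3,5],[0,0,0,0,0,0,5],[0,0,0,0,0,0,5]]]}}

```text
time: 12.02
ee_pos: [414.9, -212.5, 38.8]
tcp_rot: [-180.0, 0.0, -175.0]
force: [-0.5, -0.4, -1.5]
gripper_width: 0.228
finger_force: 58.9
```

```bash
python3 - <<'E'
from meas import *
o=env.get_obs(); t=o['ee_pos']; yaw=o['tcp_rot'][2]%360-180; print(t,o['tcp_rot'],o['time'])
for n in('top','scene'):
    snap(n,n+'5'); w=cloud(n+'5'); b=blade(w,t,yaw); print(n,b)
    print('rack/tile',fit(w[w[:,2]<32],[rk,tl],[634,-191.5,3.7,634,-194.5,5.4],110))
    x,y=loc(w,[t[0],t[1],yaw]); m=(x>90)&(x<128)&(abs(y)<60)&(abs(w[:,2]-t[2]+29)<3); print('front part y',np.percentile(y[m],[1,50,99]).round(1))
E
```

```text
[ 414.94657607 -212.46748661   38.80052882] [-1.79967423e+02  4.35374447e-02 -1.75020317e+02] 12.025
top {'n': 471, 'slope_deg': array([ 0.22, -0.02]), 'z_at31': np.float64(-29.71), 'xr': array([ 16.4, 128.2]), 'yr': array([-30.4,  30. ])}
rack/tile (array([ 634.72, -191.2 ,    3.34,  632.73, -194.63,    4.99]), np.float64(2.297), 3733)
front part y [-31.5   0.6  29.9]
scene {'n': 837, 'slope_deg': array([ 0.04, -0.21]), 'z_at31': np.float64(-28.52), 'xr': array([-62.4, 130.1]), 'yr': array([-31.3,  30.4])}
rack/tile (array([ 634.8 , -191.62,    3.  ,  634.94, -194.81,    5.3 ]), np.float64(2.132), 4371)
front part y [-32.   -0.2  29.7]
```

>>> {"name": "servo_tool", "arguments": {"targets": [[[0,0,0,0.4,0.04,0,5],[0,0,0,0.7,0.06,0,5],[0,0,0,0.8,0.07,0,5],[0,0,0,0.8,0.07,0,5],[0,0,0,0.8,0.07,0,5],[0,0,0,0.8,0.07,0,5],[0,0,0,0.8,0.07,0,5],[0,0,0,0.8,0.07,0,5],[0,0,0,0.6,0.06,0,5],[0,0,0,0.42,0.05,0,5],[0,0,0,0,0,0,5],[0,0,0,0,0,0,5]]]}}

```text
time: 13.62
ee_pos: [552.5, -199.6, 38.2]
tcp_rot: [180.0, -0.0, -175.0]
force: [0.3, 0.3, -1.6]
gripper_width: 0.225
finger_force: 58.9
```

```bash
python3 - <<'E'
from meas import *
o=env.get_obs(); t=o['ee_pos']; yaw=o['tcp_rot'][2]%360-180; print(t,o['tcp_rot'],o['force'],o['time'])
snap('scene','scene6'); w=cloud('scene6')
print('rack/tile',fit(w[w[:,2]<32],[rk,tl],[634,-191.5,3.7,634,-194.5,5.4],110))
a=cv2.imread('pics/scene6.png'); cv2.imwrite('pics/scene6c.png',cv2.resize(a[120:270,120:320],None,fx=4,fy=4,interpolation=cv2.INTER_CUBIC))
E
```

```text
[ 552.53219614 -199.60283184   38.20494358] [ 1.79975429e+02 -3.38363459e-02 -1.75033674e+02] [ 0.31609567  0.28307714 -1.62434731] 13.625
rack/tile (array([ 634.49, -191.57,    3.13,  634.63, -195.13,    5.91]), np.float64(2.308), 4280)
```

View pics/scene6c.png

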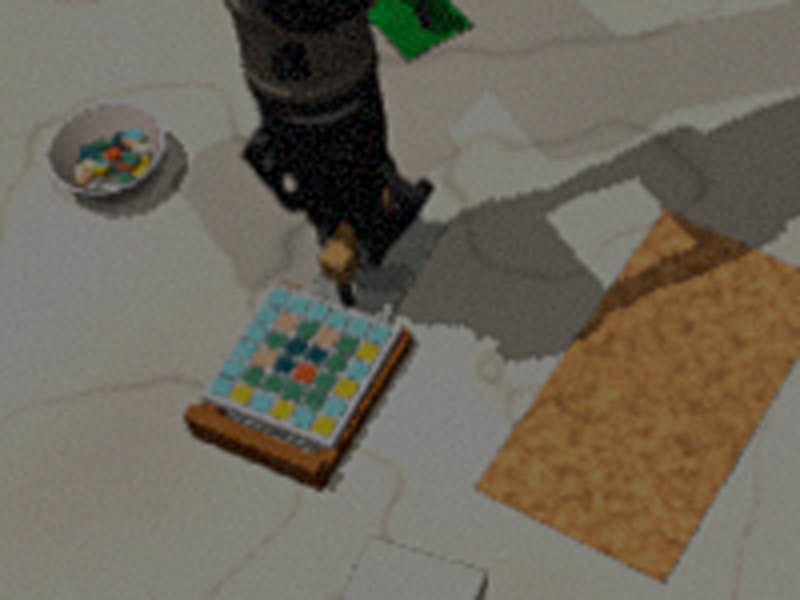

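The tip shows in the gap between tile and cross bar at (270,435), the front post is just short of the tile at (345,295), and the tile hasn't moved. Now I'll lift gently.

>>> {"name": "servo_tool", "arguments": {"targets": [[[0,0,0,0,0,0.1,5],[0,0,0,0,0,0.1,5],[0,0,0,0,0,0.1,5],[0,0,0,0,0,0.1,5],[0,0,0,0,0,0.15,5],[0,0,0,0,0,0.2,5],[0,0,0,0,0,0.3,5],[0,0,0,0,0,0.4,5],[0,0,0,0,0,0.5,5],[0,0,0,0,0,0.5,5],[0,0,0,0,0,0.5,5],[0,0,0,0,0,0.4,5],[0,0,0,0,0,0.2,5],[0,0,0,0,0,0.1,5],[0,0,0,0,0,0,5],[0,0,0,0,0,0,5]]]}}

```text
time: 15.68
ee_pos: [552.8, -199.6, 111.0]
tcp_rot: [180.0, -0.0, -175.0]
force: [-1.0, -0.0, -3.5]
gripper_width: 0.224
finger_force: 58.6
```

```bash
cat > tilem.py <<'E'
from meas import *
def go(tag):
    o=env.get_obs(); t=o['ee_pos']; yaw=o['tcp_rot'][2]%360-180; print(t,o['tcp_rot'],o['force'],o['time'])
    for n in('scene','top'):
        snap(n,n+tag); w=cloud(n+tag); print(n,'blade',blade(w,t,yaw))
        v=w.copy(); x,y=loc(v,[t[0],t[1],yaw]); zt=t[2]-32+12
        m=(x>15)&(x<160)&(abs(y)<80)&(abs(w[:,2]-zt)<12); 
        A=np.c_[x[m],y[m],np.ones(m.sum())]; z=w[m,2]; c=np.linalg.lstsq(A,z,rcond=None)[0]
        for _ in range(5): k=abs(z-A@c)<2.5; c=np.linalg.lstsq(A[k],z[k],rcond=None)[0]
        print('tile slope deg',np.degrees(c[:2]).round(2),'z-TCP',round(c@[80,0,1]-t[2],1))
        L=np.c_[x,y,w[:,2]-t[2]+32]; L=L[(L[:,2]>-3)&(L[:,2]<20)|(L[:,2]<-15)]; L[L[:,2]<-3,2]=0
        mod=lambda x,y: np.where(box(x,y,0,0,100,100),12,0.)
        L=L[L[:,0]>28]
        print('tile in TCP-yaw frame',fit(L,[mod],[81,0,0],95))
E
python3 -c "
from tilem import *
go('7')"
```

```text
[ 552.79526727 -199.58536099  110.95771527] [ 1.79972288e+02 -3.29583268e-02 -1.75029720e+02] [-0.97429822 -0.00987206 -3.46988625] 15.675
scene blade {'n': 1145, 'slope_deg': array([ 3.16, -1.02]), 'z_at31': np.float64(-24.06), 'xr': array([-66. , 130.1]), 'yr': array([-31.1,  31.2])}
tile slope deg [-0.89  0.02] z-TCP -20.3
tile in TCP-yaw frame (array([55.1 , -5.24, -5.97]), np.float64(2.111), 3398)
top blade {'n': 254, 'slope_deg': array([0.33, 1.26]), 'z_at31': np.float64(-22.18), 'xr': array([ 37.7, 128.5]), 'yr': array([-8.6, 31.6])}
tile slope deg [-0.14  0.03] z-TCP -21.2
tile in TCP-yaw frame (array([80.57, -6.45, -4.85]), np.float64(1.309), 1290)
```

```bash
cat > tmask.py <<'E'
from meas import *
def tm(n,tag,ztop,view=False):
    im,d,p=snap(n,n+tag); out=[]
    for q in env.regions_of('tile',n):
        m=q['mask'].astype(np.uint8); c=max(cv2.findContours(m,0,2)[0],key=cv2.contourArea)[:,0]
        w=onplane(c,ztop,p)[:,:2]; r=cv2.minAreaRect(w.astype(np.float32)); a=(r[2]+45)%90-45
        print(n,round(q['score'],2),'centre',np.round(r[0],1),'size',np.round(r[1],1),'yaw',round(a,2))
E
python3 - <<'E'
from tmask import *
o=env.get_obs(); t=o['ee_pos']; z=t[2]-20.5
for n in('top','scene'): tm(n,'8',z)
a=cv2.imread('pics/top8.png'); b=cv2.imread('pics/scene8.png')
f=lambda a,v,u: cv2.resize(a[v-50:v+50,u-65:u+65],None,fx=6,fy=4.5*1.333,interpolation=cv2.INTER_CUBIC)[:300*2]
f=lambda a,v,u: cv2.resize(a[v-50:v+50,u-65:u+65],None,fx=3,fy=3,interpolation=cv2.INTER_CUBIC)
cv2.imwrite('pics/c8.png',np.hstack([f(a,180,350),f(b,200,200)]))
E
```

```text
top 0.81 centre [ 630.7 -170.6] size [58.6 99.1] yaw -0.04
scene 0.89 centre [ 635.8 -192.5] size [104.4 104.8] yaw 5.11
```

View pics/c8.png

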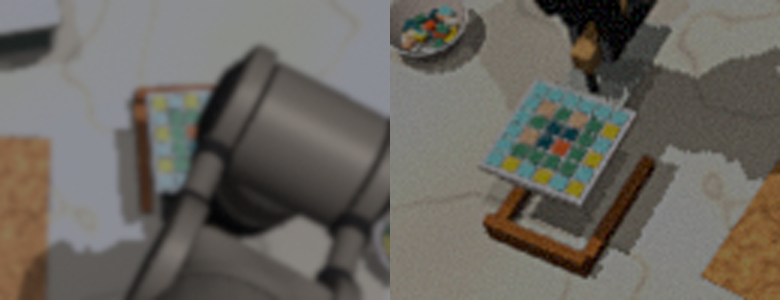

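Tile lifted and level (scene crop, tile at (560,140), rack empty at (570,215)). Carrying it to the stand with ramps.

>>> {"name": "servo_tool", "arguments": {"targets": [[[0,0,0,0,0.1,0,5],[0,0,0,0,0.3,0,5],[0,0,-0.05,0,0.5,0,5],[0,0,-0.1,0,0.7,0,5],[0,0,-0.1,0.01,0.85,0,5],[0,0,-0.1,0.01,0.85,0,5],[0,0,-0.1,0.01,0.85,0,5],[0,0,-0.1,0.01,0.85,0,5],[0,0,-0.1,0.01,0.85,0,5],[0,0,-0.1,0.01,0.85,0,5],[0,0,-0.1,0.01,0.85,0,5],[0,0,-0.1,0.01,0.85,0,5],[0,0,-0.1,0.01,0.85,0,5],[0,0,-0.1,0.01,0.85,0,5],[0,0,-0.1,0.01,0.85,0,5],[0,0,-0.1,0.01,0.85,0,5],[0,0,-0.1,0.01,0.85,0,5],[0,0,-0.1,0.01,0.85,0,5],[0,0,-0.1,0.01,0.85,0,5],[0,0,-0.1,0.01,0.85,0,5]]]}}

```text
time: 18.48
ee_pos: [555.7, 105.9, 111.4]
tcp_rot: [180.0, -0.0, 172.9]
force: [-0.5, 0.5, -4.4]
gripper_width: 0.221
finger_force: 58.7
```

>>> {"name": "servo_tool", "arguments": {"targets": [[[0,0,-0.1,0.01,0.85,0,5],[0,0,-0.1,0.01,0.85,0,5],[0,0,-0.1,0.01,0.85,0,5],[0,0,-0.1,0.01,0.85,0,5],[0,0,-0.1,0.01,0.85,0,5],[0,0,-0.1,0.01,0.85,0,5],[0,0,-0.05,0,0.85,0,5],[0,0,0,0,0.7,0,5],[0,0,0,0,0.5,0,5],[0,0,0,0,0.3,0,5],[0,0,0,0,0.1,0,5],[0,0,0,0,0,0,5],[0,0,0,0,0,0,5]]]}}

```text
time: 20.1
ee_pos: [557.4, 254.9, 111.3]
tcp_rot: [-180.0, -0.0, 168.4]
force: [-0.8, 0.0, -4.0]
gripper_width: 0.227
finger_force: 58.7
```

```bash
python3 - <<'E'
from tmask import *
o=env.get_obs(); t=o['ee_pos']; yaw=o['tcp_rot'][2]%360-180; print(t,yaw,o['force'],o['time'])
for n in('top','scene'): tm(n,'9',t[2]-20.5)
w=cloud('scene9'); print(fit(w[w[:,2]<30],[st],[636,238,-11.5],100))
b=cv2.imread('pics/scene9.png'); cv2.imwrite('pics/c9.png',np.hstack([cv2.resize(b[200:340,260:420],None,fx=2.5,fy=2.5,interpolation=cv2.INTER_CUBIC),cv2.resize(cv2.imread('pics/top9.png')[110:250,130:290],None,fx=2.5,fy=2.5,interpolation=cv2.INTER_CUBIC)]))
E
```

```text
[557.44927748 254.90891572 111.30768518] -11.556262956022096 [-0.82599006  0.03571902 -3.9669846 ] 20.1
top 0.65 centre [634.5 233.8] size [ 98.9 103.2] yaw -10.7
scene 0.93 centre [640.5 238. ] size [ 99.6 104.9] yaw -10.5
(array([636.39, 237.36, -11.16]), np.float64(1.626), 3046)
```

View pics/c9.png

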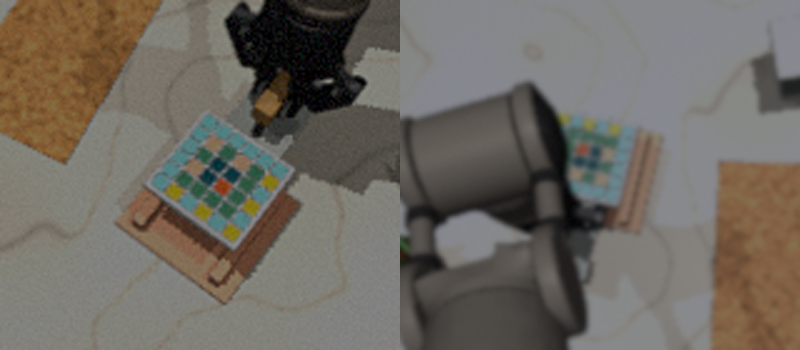

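The tile is level above the stand (left crop (225,180); the stand's far rail ends show at (145,215) and (220,270)). I'll refine the tile pose with an edge fit, using the same method on the before and after views.

```bash
cat > bfit.py <<'E'
from meas import *
def bf(f,t,yaw):
    w=cloud(f); x,y=loc(w,[t[0],t[1],yaw]); z=w[:,2]-t[2]
    m=(np.hypot(x-81,y)<95)&(x>24)&(z<-16); x,y,z=x[m],y[m],z[m]
    top=(abs(z+20.8)<2.6); low=z<-45; k=top|low; x,y,top=x[k],y[k],top[k]
    P=np.c_[x,y]; s=lambda u: 1/(1+np.exp(-np.clip(u/0.8,-40,40)))
    def cost(q):
        a,b=loc(P,q); return np.mean((s(50-abs(a))*s(50-abs(b))-top)**2)
    r=min((minimize(cost,[81+i,j,g],method='Nelder-Mead',options=dict(xatol=.02,fatol=1e-7,initial_simplex=[[81+i,j,g],[86+i,j,g],[81+i,j+5,g],[81+i,j,g+5]])) for i in(-2,2) for j in(-2,2) for g in(-2,2)),key=lambda r:r.fun)
    return r.x.round(2),round(r.fun,4),top.sum()
E
python3 - <<'E'
from bfit import *
print(bf('scene7',[552.8,-199.6,111],4.97)); print(bf('scene8',[552.8,-199.6,111],4.97))
print(bf('scene9',[557.45,254.9,111.3],-11.56)); print(bf('top9',[557.45,254.9,111.3],-11.56),bf('top8',[552.8,-199.6,111],4.97))
E
```

```text
(array([80.63, -4.24, -2.39]), np.float64(0.1939), np.int64(1111))
(array([81.  , -3.33, -1.12]), np.float64(0.1972), np.int64(1106))
(array([61.44, -4.4 , -1.78]), np.float64(0.116), np.int64(1571))
(array([81.36,  8.05, -0.5 ]), np.float64(0.0789), np.int64(636)) (array([80.35, -7.4 , -2.37]), np.float64(0.0718), np.int64(366))
```

```bash
cat > bfit.py <<'E'
from meas import *
def bf(f,t,yaw,zb=-29,sub=8):
    """silhouette of the tile's box in the image; pose in the TCP-yaw frame"""
    Z=np.load('pics/'+f+'.npz'); d=Z['d']; p={k:Z[k] for k in('intrinsics','dist','rvec','tvec')}
    v,u=np.mgrid[:420,:560]; w=world(np.c_[u.ravel(),v.ravel()],d.ravel(),p); x,y=loc(w,[t[0],t[1],yaw]); z=w[:,2]-t[2]
    ok=d.ravel()>0; tile=ok&(z>zb-6)&(z<zb+16)&(np.hypot(x-81,y)<85)&(x>22)
    bad=(~ok)|(z>zb+16)|((z>zb-8)&(z<zb+16)&(x<=33))
    tile=tile.reshape(420,560)&~bad.reshape(420,560); bad=bad.reshape(420,560)
    bad=cv2.dilate(bad.astype(np.uint8),np.ones((3,3)))>0
    c,s=np.cos(np.radians(yaw)),np.sin(np.radians(yaw))
    vv,uu=np.nonzero(tile); r0,r1,c0,c1=vv.min()-12,vv.max()+12,uu.min()-12,uu.max()+12
    T=tile[r0:r1,c0:c1].astype(float); B=~bad[r0:r1,c0:c1]
    def cost(q):
        g=np.radians(q[2]); a=np.array([[i,j,k] for i in(-50,50) for j in(-50,50) for k in(0,8.5)],float)
        X=q[0]+np.cos(g)*a[:,0]-np.sin(g)*a[:,1]; Y=q[1]+np.sin(g)*a[:,0]+np.cos(g)*a[:,1]
        W=np.c_[t[0]+c*X-s*Y,t[1]+s*X+c*Y,t[2]+zb+a[:,2]]
        P=cv2.projectPoints(W,p['rvec'],p['tvec'],p['intrinsics'],p['dist'])[0][:,0]-[c0,r0]
        I=np.zeros((T.shape[0]*sub,T.shape[1]*sub),np.uint8); cv2.fillConvexPoly(I,cv2.convexHull(np.round((P+.5)*sub-.5).astype(np.int32)),1)
        return abs(cv2.resize(I.astype(np.float32),T.shape[::-1],interpolation=cv2.INTER_AREA)-T)[B].mean()
    r=min((minimize(cost,[81+i,j,0],method='Nelder-Mead',options=dict(xatol=.02,fatol=1e-6,initial_simplex=[[81+i,j,-3],[86+i,j,0],[81+i,j+5,0],[81+i,j,4]])) for i in(-3,3) for j in(-3,3)),key=lambda r:r.fun)
    return r.x.round(2),round(r.fun,4),int(T.sum())
E
python3 - <<'E'
from bfit import *
for f in('scene7','scene8','top8'): print(f,bf(f,[552.8,-199.6,111],4.97))
for f in('scene9','top9'): print(f,bf(f,[557.45,254.9,111.3],-11.56))
E
```

```text
scene7 (array([81.29, -1.51,  0.65]), np.float64(0.0097), 1334)
scene8 (array([81.28, -1.76,  0.59]), np.float64(0.01), 1325)
top8 (array([79.  , -1.45, -0.09]), np.float64(0.0081), 483)
scene9 (array([82.49, -0.85, -0.4 ]), np.float64(0.009), 1811)
top9 (array([79.83, -1.07, -0.27]), np.float64(0.0067), 845)
```

>>> {"name": "servo_tool", "arguments": {"targets": [[[0,0,0,-0.02,0.03,-0.2,5],[0,0,0,0,0,-0.4,5],[0,0,0,0,0,-0.5,5],[0,0,0,0,0,-0.5,5],[0,0,0,0,0,-0.4,5],[0,0,0,0,0,-0.25,5],[0,0,0,0,0,-0.1,5],[0,0,0,0,0,-0.07,5],[0,0,0,0,0,-0.07,5],[0,0,0,0,0,-0.07,5],[0,0,0,0,0,-0.07,5],[0,0,0,0,0,-0.07,5],[0,0,0,0,0,-0.07,5],[0,0,0,0,0,-0.07,5],[0,0,0,0,0,-0.07,5],[0,0,0,0,0,-0.07,5],[0,0,0,0,0,-0.1,5],[0,0,0,0,0,-0.15,5],[0,0,0,0,0,-0.15,5],[0,0,0,0,0,0,5]]]}}

```text
time: 22.8
ee_pos: [556.8, 255.9, 43.4]
tcp_rot: [-180.0, -0.0, 168.5]
force: [0.1, 1.3, -2.2]
gripper_width: 0.225
finger_force: 59.0
```

```bash
python3 - <<'E'
from bfit import *
o=env.get_obs(); t=o['ee_pos']; yaw=o['tcp_rot'][2]%360-180; print(t,yaw,o['force'],o['time'])
for n in('scene','top'):
    snap(n,n+'10'); print(n,bf(n+'10',t,yaw,24-t[2]),'blade',blade(cloud(n+'10'),t,yaw))
E
```

```text
[556.77905464 255.8630641   43.35877459] -11.526642624697587 [ 0.07205636  1.30506072 -2.21183029] 22.8
scene (array([ 8.263e+01, -6.100e-01, -7.000e-02]), np.float64(0.0134), 1706) blade {'n': 303, 'slope_deg': array([-2.46, -1.7 ]), 'z_at31': np.float64(-30.68), 'xr': array([-59.7, 134. ]), 'yr': array([-31.7,  30.6])}
top (array([ 8.019e+01, -3.850e+00,  4.000e-02]), np.float64(0.0145), 763) blade {'n': 135, 'slope_deg': array([ 6.13, -0.92]), 'z_at31': np.float64(-23.75), 'xr': array([-59.3, 124.4]), 'yr': array([-31.5,  29.3])}
```

Force is back to the no-load value, so the tile rests on the rails. Drawing the spatula straight out.

>>> {"name": "servo_tool", "arguments": {"targets": [[[0,0,0,-0.2,0.04,0,5],[0,0,0,-0.4,0.08,0,5],[0,0,0,-0.6,0.12,0,5],[0,0,0,-0.7,0.14,0,5],[0,0,0,-0.8,0.16,0,5],[0,0,0,-0.8,0.17,0,5],[0,0,0,-0.8,0.17,0,5],[0,0,0,-0.8,0.17,0,5],[0,0,0,-0.8,0.17,0,5],[0,0,0,-0.6,0.12,0,5],[0,0,0,-0.4,0.08,0,5],[0,0,0,-0.2,0.04,0,5],[0,0,0,0,0,0,5]]]}}

```text
time: 24.52
ee_pos: [415.0, 285.2, 43.7]
tcp_rot: [180.0, 0.0, 168.5]
force: [0.3, -0.1, -1.8]
gripper_width: 0.222
finger_force: 59.0
```

```bash
python3 - <<'E'
from bfit import *
o=env.get_obs(); t=o['ee_pos']; yaw=o['tcp_rot'][2]%360-180; print(t,yaw,o['force'],o['time'])
st2=lambda x,y: st(x,y)
for n in('scene','top','wrist'):
    snap(n,n+'11'); w=cloud(n+'11'); a=tuple(loc(w,[t[0],t[1],yaw])); w=w[~((a[0]<137)&(abs(a[1])<70))]
    print(n,fit(w[w[:,2]<40],[st,lambda x,y:tl(x,y,24)],[637,238.5,-11.3,637,238.5,-11.3],110), blade(cloud(n+'11'),t,yaw))
E
```

```text
[415.04992031 285.17934763  43.74476668] -11.523435914880707 [ 0.30008169 -0.1005695  -1.82262483] 24.525
scene (array([636.78, 237.18, -11.44, 635.36, 237.73, -11.66]), np.float64(1.747), 5638) {'n': 1015, 'slope_deg': array([-0.2 , -0.09]), 'z_at31': np.float64(-29.23), 'xr': array([-36.2, 131. ]), 'yr': array([-31.5,  29.6])}
top (array([636.07, 237.06, -11.34, 636.38, 239.38, -11.66]), np.float64(2.113), 3511) {'n': 766, 'slope_deg': array([-0.01, -0.23]), 'z_at31': np.float64(-29.68), 'xr': array([-66.5, 128.9]), 'yr': array([-31.4,  27.6])}
wrist (array([637. , 238.5, -11.3, 637. , 238.5, -11.3]), np.float64(nan), 0) {'n': 11185, 'slope_deg': array([ 0.02, -0.02]), 'z_at31': np.float64(-29.0), 'xr': array([-68.1,  71.9]), 'yr': array([-29.9,  31.3])}fit.py:26: RuntimeWarning: Mean of empty slice.
  h=np.max([m(*loc(w,q[3*i:3*i+3])) for i,m in enumerate(models)],0); return np.minimum(abs(w[:,2]-h),zc).mean()
  ret = ret.dtype.type(ret / rcount)
```

>>> {"name": "servo_tool", "arguments": {"targets": [[[0,0,0,0,0,0.5,5],[0,0,0,0,0,1,5],[0,0,0,0,0,1,5],[0,0,0,0,0,0.8,5],[0,0,0.1,0.2,-0.5,0,5],[0,0,0.1,0.25,-0.9,0,5],[0,0,0.1,0.25,-0.9,0,5],[0,0,0.1,0.25,-0.9,0,5],[0,0,0.1,0.25,-0.9,0,5],[0,0,0.1,0.25,-0.9,0,5],[0,0,0.1,0.25,-0.9,0,5],[0,0,0.1,0.25,-0.9,0,5],[0,0,0.1,0.25,-0.9,0,5],[0,0,0.1,0.25,-0.9,0,5],[0,0,0.1,0.25,-0.9,0,5],[0,0,0.1,0.25,-0.9,0,5],[0,0,0.1,0.25,-0.9,0,5],[0,0,0.1,0.25,-0.9,0,5],[0,0,0.16,0.4,-0.9,0,5],[0,0,0,0,0,0,5]]]}}

```text
time: 27.18
ee_pos: [492.0, 21.6, 109.2]
tcp_rot: [-180.0, -0.0, 179.1]
force: [0.3, -0.2, -3.2]
gripper_width: 0.218
finger_force: 59.2
```

```bash
python3 - <<'E'
from bfit import *
o=env.get_obs(); t=o['ee_pos']; yaw=o['tcp_rot'][2]%360-180; print(t,yaw,o['force'],o['time'])
im,d,p=snap('wrist','wrist12'); w=cloud('wrist12'); print(blade(w,t,yaw))
# mat edges by colour in first wrist picture w2 and w1: cork saturated orange
for f in('w2','w1','wrist12'):
    Z=np.load('pics/'+f+'.npz'); q={k:Z[k] for k in('intrinsics','dist','rvec','tvec')}; h=cv2.cvtColor(Z['im'],cv2.COLOR_RGB2HSV)
    m=((h[...,0]>5)&(h[...,0]<22)&(h[...,1]>90)).astype(np.uint8); m=cv2.morphologyEx(m,cv2.MORPH_OPEN,np.ones((3,3)))
    c=max(cv2.findContours(m,0,2)[0],key=cv2.contourArea)[:,0]; g=onplane(c,3,q)[:,:2]; r=cv2.minAreaRect(g.astype(np.float32)); print(f,np.round(r[0],1),np.round(r[1],1),round((r[2]+45)%90-45,2),'x',g[:,0].min().round(),g[:,0].max().round(),'y',g[:,1].min().round(),g[:,1].max().round())
E
```

```text
[492.03242747  21.58166485 109.18064764] -0.9149201965963414 [ 0.30960506 -0.15239361 -3.19204486] 27.175
{'n': 11187, 'slope_deg': array([-0.02, -0.09]), 'z_at31': np.float64(-29.02), 'xr': array([-68.3,  71.6]), 'yr': array([-29.9,  31.3])}
w2 [523.6  23. ] [139.5 259.2] -0.85 x 393.0 654.0 y -48.0 94.0
w1 [524.   23.8] [139.7 259.7] -0.84 x 394.0 654.0 y -47.0 95.0
wrist12 [485.3  23.8] [139.4 181.9] -0.85 x 394.0 577.0 y -47.0 95.0
```

>>> {"name": "servo_tool", "arguments": {"targets": [[[0,0,0,0.05,0.08,-0.7,5],[0,0,0,0,0,-0.9,5],[0,0,0,0,0,-0.9,5],[0,0,0,0,0,-0.6,5],[0,0,0,0,0,-0.3,5],[0,0,0,0,0,-0.15,5],[0,0,0,0,0,-0.1,5],[0,0,0,0,0,-0.05,5],[0,0,0,0,0,0,5],[0,0,0,0,0,0,5]]]}}

```text
time: 28.48
ee_pos: [493.1, 24.7, 35.9]
tcp_rot: [180.0, 0.0, 179.2]
force: [-0.0, -0.7, -2.0]
gripper_width: 0.223
finger_force: 59.2
```

>>> {"name": "servo_tool", "arguments": {"targets": [[[0,0,0,0,0,-0.03,5],[0,0,0,0,0,-0.01,5],[0,0,0,0,0,0,30],[0,0,0,0,0,0,40],[0,0,0,0,0,0,60],[0,0,0,0,0,0,85],[0,0,0,0,0,0,85],[0,0,0,0,0,0,85],[0,0,0,0,0,0.5,85],[0,0,0,0,0,1,85],[0,0,0,-0.5,0,1,85],[0,0,0,-1,0,1,85],[0,0,0,-1,0.5,1,85],[0,0,0,-1,1,1,85],[0,0,0,-1,1,1,85],[0,0,0,0,1,1,85],[0,0,0,0,1,1,85],[0,0,0,0,1,1,85],[0,0,0,0,1,1,85],[0,0,0,0,0,0,85]]]}}

```text
time: 30.98
ee_pos: [403.5, 155.6, 246.6]
tcp_rot: [179.9, 0.2, 179.3]
force: [0.3, -0.1, 0.2]
gripper_width: 0.991
finger_force: 0.0
```

```bash
python3 - <<'E'
from bfit import *
o=env.get_obs(); t=o['ee_pos']; print(t,o['tcp_rot'],o['time'])
for n in('wrist','scene','top'):
    im,d,p=snap(n,n+'13'); w=cloud(n+'13')
    print(n,'spat',fit(w,[sp],[524,23,-.8],110),'tile',fit(w[w[:,2]<40],[st,lambda x,y:tl(x,y,24)],[637,238.5,-11.3,637,238.5,-11.3],110))
E
```

```text
[403.51186433 155.60487609 246.55783532] [179.94993017   0.21169037 179.31507054] 30.975
wrist spat (array([524.23,  25.19,  -0.82]), np.float64(1.701), 17741) tile (array([637.91, 239.09, -11.02, 635.87, 240.39, -11.3 ]), np.float64(1.366), 10230)
scene spat (array([523.15,  23.39,  -1.08]), np.float64(2.107), 4502) tile (array([636.23, 237.3 , -11.24, 634.34, 238.32, -12.5 ]), np.float64(1.725), 5879)
top spat (array([522.66,  23.73,  -1.29]), np.float64(2.332), 3898) tile (array([636.4 , 237.49, -11.17, 636.33, 238.54, -11.74]), np.float64(2.108), 3681)
```

View pics/wrist13.png

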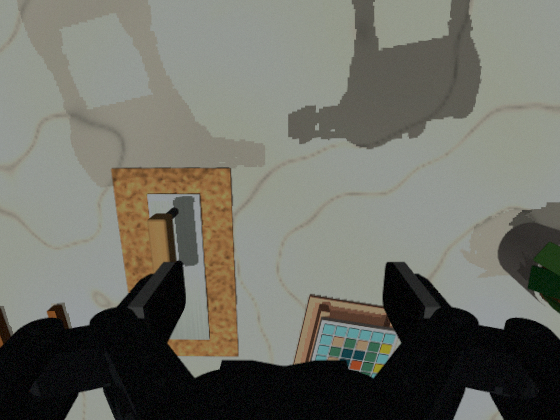

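The spatula lies flat at (175,265), within about 2 mm of the mat's centre. The tile is on the stand at (355,350), within about 2 mm of centre and 0.5° of square. The robot is clear of everything, so I'm handing in.

```bash
python3 -c "
from workcell import env
print(env.hand_in())"
```

```text
the job is handed in; nothing more can be done
None
```

I handed the job in at about 31 s of the 69 s limit: the tile is on the stand's rails, about 2 mm off centre and square to within about 0.5° (one noisier camera read 1.3°), and the spatula lies flat within about 2 mm of the mat's middle; the gripper never touched the tile, and I kept well clear of the jar, dish and pot but did not re-measure them.

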